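# Push a punched plate along the ledge until its end hole is clear

### The arm

A 6-joint arm with a two-finger parallel gripper is mounted at the origin on the work surface; the furniture and walls round the work are solid. World frame = base frame: x ahead of the robot, y to its left, z up, the work surface at z = 0. Lengths are in m, angles in degrees, forces in N, time in s.
With the tool pointing down it reaches from about 0.425 to 1.125 m from the base axis. Payload 14.9 kg.
Tool frame: the origin (TCP) lies midway between the tips of the shut fingers; the grasp point (between the pads) lies 19 mm behind it (robot.grip_depth is the distance from the TCP to the grasp point, in m); z points along the fingers, y is the line along which they close (so a half turn about z gives the same grasp; the last joint's range is limited). The gripper opens to 91 mm and grips with 3 to 60 N. Pads are 32 mm wide; open, the fingers measure 118 mm over their backs; the gripper's body (76 mm by 178 mm) begins 60 mm behind the grasp point.
Start: joints at [64.956, 21.709, 99.362, -0, 58.929, -1.908], TCP at [0.275, 0.644, 0.214] pointing down, gripper open.
Joint ranges: [-158.91, 158.91], [-42.39, 125.64], [0.06, 152.35], [-60.88, 240.88], [17.5, 164.5], [-176.32, 176.32]. Speed limits (degrees/s): [108.29, 108.29, 136.94, 180, 180, 180].

### API

Orientations are given as a 3x3 rotation matrix whose columns are the frame's x, y, z axes.
In Python, from cell import robot gives the robot as it stands.
- The arm moves only by the tool drive_tool, never from a script. Its argument "targets" is a list of rows, each a list of 7 numbers: the opening, from -1 (shut) to 1 (fully open), so that 0 is half open, then the shift along the world's x, y, z in cm, then the turn, a rotation vector about the world's x, y, z in degrees. In form: [[fingers, dx, dy, dz, ax, ay, az], ...]. A call has 1 to 10 rows; each row is the pose to reach, as a shift and turn from the pose commanded when the call began; what a row does not reach only later rows make up. A row lasts 1/12 s, in which the tool goes at most 41.7 mm and 7.16 degrees, less where a joint would pass 70% of its speed; a pose out of reach is approached as far as the arm can. A call with a gripper value outside its range is refused whole. The fingers move at their own pace and stop on an object; "newtons" is the grip in N (left out, the last holds). Time passes only in rows, so rows that repeat a pose let the fingers close. It gives the time, the measured TCP pose, the force, the opening and the grip force at its end, in the units of the state.
- robot.read_state(): the state, without advancing time (a new reading comes with each control period).
- robot.snapshot(name): name is "scene" or "top" or "wrist"; returns a dict with "frame" (480x640x3 uint8, red, green, blue), "mtx" (3x3 intrinsics, pixels), "rvec" (rotation vector, rad) and "tvec" (3), from world to camera coordinates, as OpenCV has them. Camera axes: x right, y down, z forward; pixel columns grow to the right and rows downward; lengths in m; the calibration is good to about 2 mm. A picture is of the moment at which its call begins. There is no depth.
- robot.close_job(): hands the job in; it is judged then, once.
The state is a dict: "t": time; "joint_positions": joint angles; "joint_vel": joint speeds; "tau": joint torques, N m; "position": TCP position; "tcp_rot": TCP orientation; "contact_force": force on the tool from outside, world axes, zero at the start; "wrist_torque": the same for the moment, N m; "grip_width": opening from 0.0 (shut) to 1.0 (fully open); "grasp_force": force on a finger pad.
Only numpy, scipy, OpenCV 4.12 (cv2) and the standard library are available. Lean on these libraries where they do the work, as an engineer would, in place of code of your own. Each camera call takes 0.05 s, during which the arm holds its last target. There are 200 camera calls.

### The job

Using only the fingertips or the outside of the fingers, without pinching or lifting anything, first push the thin punched plate back until it lies flush against the ledge's back fence. Then push it along the fence towards the ledge's right-hand end (as the robot sees it) until the first of its four holes stands wholly clear beyond the end of the ledge, while the second hole stays wholly over the ledge; leave it lying there, flush to the fence. Leave the tools and other things around it where they are.

Things in the scene. Friction and masses are not known exactly. Their poses are not given: they have to be found in the camera images.
- ledge: Grey metal stand fixed to the bench: a raised flat ledge 120 mm deep (its x), 240 mm long (its y), upper face 40 mm above the bench. Origin: centre of its underside, on the bench. +x to the far side, +y to the robot's left; turned by up to 0.35 rad. Along its far edge runs a steel fence 10 mm wide, 14 mm high, near face at x = +50 mm. The other three edges are open; right-hand end at y = -120 mm.
- ledge_end (a point): Point on the upper face (40 mm above the bench) at the ledge's right-hand end edge (y = -120 mm in the ledge frame), midway across the 110 mm between front edge and fence (x = -5 mm).
- plate: Loose flat aluminium plate 70 mm (its x) by 140 mm (its y), 6 mm thick, about 0.15 kg, flat on the ledge, its middle at first 14 to 26 mm short of lying against the fence, up to 0.15 rad askew. Origin: centre of its underside. Four 12 mm through holes in a row along its middle at y = -54, -18, +18, +54 mm; the one at -54 mm is next to the ledge's right-hand end. Slides with ordinary friction.
- parts_dish: Bystander: small blue open box of pins, 50 x 70 x 32 mm, on the bench off the ledge's right-hand end. Origin: centre of its underside.
- spanner: Bystander: open-ended spanner 24 x 123 x 6 mm, lying on the bench in front of the ledge. Origin: centre of its underside; length along its y.
- marker: Bystander: marker pen 16 x 131 x 16 mm, lying on the bench behind the ledge. Origin: centre of its underside; length along its y.
- tin: Bystander: round tin, 68 mm across, 42 mm high, on the bench behind the ledge. Origin: centre of its underside.
- screwdriver: Bystander: screwdriver 22 x 181 x 19 mm, lying on the bench at the right, in front of the fixed drawer cabinet (250 mm high, world x 0.58 to 0.82, y -0.33 to 0.05 m; swing the arm over it or around it). Origin: centre of its underside; length along its y.

How it is judged:
By the outcome, as a careful person would: the job done as asked, in the order asked, and still so for the second after the job is handed in, with the robot touching nothing.
It also fails if it takes over 58 s, if anything falls off the work surface, if the arm or the gripper's body presses on something with over 40 N, if the wrist force passes 120 N, or if a joint passes its speed limit or range.

## Working session

There is one attempt and no reset: what is moved stays moved. The work goes in short steps, Python scripts to look and compute and a tool call to move; the robot and the scene stay as the last step left them, time stands still between calls to the robot, and variables do not carry over. Pictures are saved under pics/ and viewed, at most 10 in all, crops included, and the job is handed in when it is done.

Besides the shell and the picture viewer there is one more tool, called after ">>>" as name([rows], argument=value, ...), one row to a line, values as JSON. drive_tool: Moves the arm, as the interface text tells. Its arguments: {"type":"object","properties":{"targets":{"type":"array","items":{"type":"array","items":{"type":"number"}}},"newtons":{"type":"number"}},"required":["targets"]}

```bash
mkdir -p pics; cat > h.py <<'E'
from cell import robot
import cv2, numpy as np, pickle
def snap(n,f):
    s=robot.snapshot(n); pickle.dump(s,open(f'pics/{f}.pkl','wb')); cv2.imwrite(f'pics/{f}.png',s['frame'][:,:,::-1]); return s
def load(f): return pickle.load(open(f'pics/{f}.pkl','rb'))
def w(s,uv,z):
    R=cv2.Rodrigues(np.array(s['rvec'],float))[0]; t=np.array(s['tvec'],float).ravel()
    K=np.array(s['mtx']); c=-R.T@t
    d=(R.T@np.linalg.inv(K)@np.c_[np.array(uv,float),np.ones(len(uv))].T).T
    return c+d*((z-c[2])/d[:,2])[:,None]
def proj(s,P): return cv2.projectPoints(np.array(P,float),np.array(s['rvec'],float),np.array(s['tvec'],float),np.array(s['mtx'],float),None)[0][:,0]
def crop(f,g,x0,y0,x1,y1,k): cv2.imwrite(f'pics/{g}.png',cv2.resize(cv2.imread(f'pics/{f}.png')[y0:y1,x0:x1],None,fx=k,fy=k,interpolation=cv2.INTER_CUBIC))
E
python3 -c "
from h import *
snap('top','top0');s=robot.read_state();print(s['t'],s['position'],s['tcp_rot'],s['grip_width'])"
```

```text
0.05 [0.27491224 0.64334122 0.21330788] [[-9.19569752e-01  3.92926566e-01 -4.29497621e-04]
 [ 3.92926801e-01  9.19569250e-01 -9.60933267e-04]
 [ 1.73765957e-05 -1.05240629e-03 -9.99999446e-01]] 1.0027869924997328
```

View pics/top0.png

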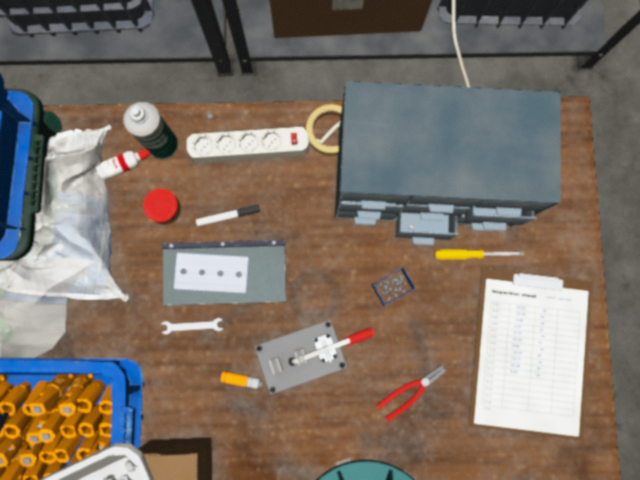

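The top view shows the ledge at about columns 163–286, rows 242–304. The plate spans columns 175–248, the fence is along the upper edge, and the dish is at (393,286). I'll enlarge it.

```bash
python3 -c "
from h import *
crop('top0','c0',150,230,300,315,5)"
```

```text
(no output)
```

View pics/c0.png

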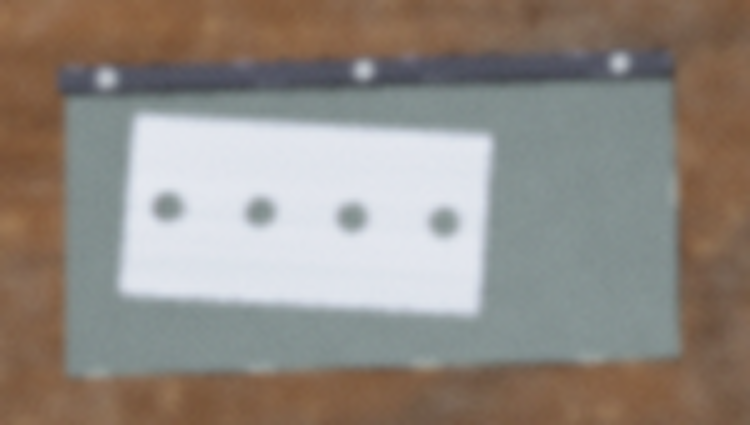

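The enlarged crop shows these points:
- **Plate corners:** (135,113), (492,133), (480,316), (119,295).
- **Ledge front corners:** (66,376), (679,355).
- **Fence near line:** (65,93) to (672,78).

```bash
cat >> h.py <<'E'
def ledge_fit(s,front,z=.04):
    pass
E
python3 -c "
from h import *
s=load('top0')
c=lambda a:[(150+(x+.5)/5-.5,230+(y+.5)/5-.5) for x,y in a]
R=cv2.Rodrigues(np.array(s['rvec'],float))[0];print('cam',-R.T@np.ravel(s['tvec']))
p=w(s,c([(135,113),(492,133),(480,316),(119,295)]),.046)
h=w(s,c([(168,207),(260,211),(351,216),(444,221)]),.046)
l=w(s,c([(66,376),(679,355)]),.04); f=w(s,c([(65,93),(672,78)]),.04); f2=w(s,c([(60,68),(672,52)]),.054)
for n in 'phlf': print(n,np.round(eval(n)[:,:2]*1000,1).tolist())
ang=lambda a,b:np.degrees(np.arctan2(*(a-b)[[1,0]]))-90
print('f2',f2); print('ang',ang(l[0],l[1]),ang(f[0],f[1]),ang(f2[0],f2[1]),ang(p[0],p[1]),ang(h[0],h[3]))
print(np.linalg.norm(l[0]-l[1]),np.linalg.norm(p[0]-p[1]),np.linalg.norm(p[0]-p[3]))
print(w(s,[(393,286),(373,286),(414,286)],.03),w(s,[(162,205),(220,214)],.02),w(s,[(162,327),(222,324)],.006))
"
```

```text
cam [0.40549874 0.09573113 1.20466511]
p [[546.9, 356.7], [536.5, 217.0], [465.1, 221.9], [475.8, 362.1]]
h [[509.8, 343.4], [507.6, 307.5], [505.0, 272.1], [502.3, 235.8]]
l [[445.1, 383.7], [448.8, 145.1]]
f [[556.1, 385.6], [557.7, 146.5]]
f2 [[0.56413256 0.38424434 0.054     ]
 [0.56614378 0.14581045 0.054     ]]
ang 0.9102314209825408 0.39742866651944553 0.48328516353601003 -4.2576949481364466 -3.947141216067024
0.2386060378953905 0.1400738859154045 0.07131455567041266
[[ 0.47403995 -0.06696695  0.03      ]
 [ 0.47475726 -0.02751275  0.03      ]
 [ 0.47328663 -0.10840188  0.03      ]] [[0.64676934 0.39305937 0.02      ]
 [0.62619748 0.275812   0.02      ]] [[0.4021714  0.39310879 0.006     ]
 [0.40590671 0.27360284 0.006     ]]
```

>>> drive_tool([
  [1, 1.5, -3.5, 0, 0, 0, 2.4],
  [1, 3, -7, 0, 0, 0, 4.8],
  [1, 4.5, -10.5, 0, 0, 0, 7.2],
  [1, 6, -14, 0, 0, 0, 9.6],
  [1, 7.5, -17.5, 0, 0, 0, 12],
  [1, 9, -21, 0, 0, 0, 14.4],
  [1, 10.5, -24.5, 0, 0, 0, 16.8],
  [1, 12, -28, 0, 0, 0, 19.2],
  [1, 13.5, -31.5, 0, 0, 0, 21.6],
  [1, 15, -35.4, 0, 0, 0, 23.7],
])

```text
t: 0.88
position: [0.4252, 0.2883, 0.2138]
tcp_rot: [[-1.0, -0.012, -0.0], [-0.012, 1.0, -0.0], [0.0, -0.0, -1.0]]
contact_force: [0.7, 0.4, 0.1]
grip_width: 0.998
grasp_force: 0.0
```

>>> drive_tool([
  [1, 0, 0, -1, 0, 0, 0],
  [1, 0, 0, -3, 0, 0, 0],
  [1, 0, 0, -5, 0, 0, 0],
  [1, 0, 0, -7, 0, 0, 0],
  [1, 0, 0, -9, 0, 0, 0],
  [1, 0, 0, -11, 0, 0, 0],
  [1, 0, 0, -13, 0, 0, 0],
  [1, 0, 0, -14, 0, 0, 0],
  [1, 0, 0, -14, 0, 0, 0],
  [1, 0, 0, -14, 0, 0, 0],
])

```text
t: 1.72
position: [0.4248, 0.2898, 0.0739]
tcp_rot: [[-1.0, -0.01, -0.001], [-0.01, 1.0, -0.001], [0.001, -0.001, -1.0]]
contact_force: [0.4, 0.1, 0.2]
grip_width: 1.004
grasp_force: 0.0
```

>>> drive_tool([
  [1, 0, 0, -1, 0, 0, 0],
  [1, 0, 0, -2, 0, 0, 0],
  [1, 0, 0, -2.6, 0, 0, 0],
  [1, 0, 0, -3.1, 0, 0, 0],
  [1, 0, 0, -3.1, 0, 0, 0],
])

```text
t: 2.13
position: [0.4245, 0.2895, 0.0419]
tcp_rot: [[-1.0, -0.01, -0.001], [-0.01, 1.0, -0.001], [0.001, -0.001, -1.0]]
contact_force: [-0.1, 0.5, 0.8]
grip_width: 1.001
grasp_force: 0.0
```

```bash
python3 -c "
from h import *
snap('top','t1'); snap('wrist','w1'); crop('t1','c1',150,230,300,340,5)
a=cv2.imread('pics/c1.png');b=cv2.resize(cv2.imread('pics/w1.png'),None,fx=.85,fy=.85)
cv2.imwrite('pics/m1.png',cv2.resize(np.vstack([cv2.resize(a,(544,399)),b]),None,fx=.74,fy=.74))
"
```

```text
(no output)
```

View pics/m1.png

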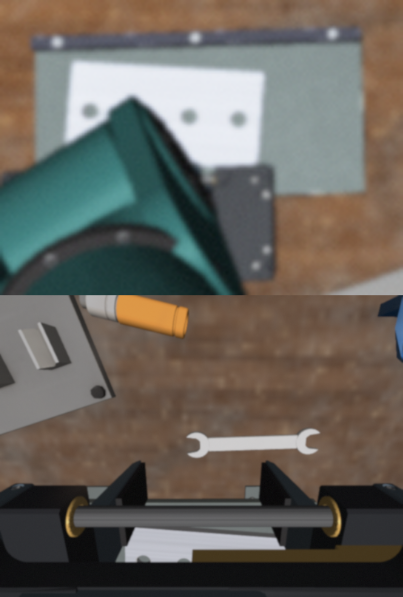

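The fingers stand in front of the plate with one near each end, clear of the spanner. I'll push back slowly.

>>> drive_tool([
  [1, 0.6, 0, 0, 0, 0, 0],
  [1, 1.2, 0, 0, 0, 0, 0],
  [1, 1.6, 0, 0, 0, 0, 0],
  [1, 2.0, 0, 0, 0, 0, 0],
  [1, 2.3, 0, 0, 0, 0, 0],
  [1, 2.6, 0, 0, 0, 0, 0],
  [1, 2.9, 0, 0, 0, 0, 0],
  [1, 3.2, 0, 0, 0, 0, 0],
  [1, 3.5, 0, 0, 0, 0, 0],
  [1, 3.8, 0, 0, 0, 0, 0],
])

```text
t: 3.07
position: [0.4632, 0.2898, 0.0429]
tcp_rot: [[-1.0, -0.01, -0.0], [-0.01, 1.0, -0.0], [0.0, -0.0, -1.0]]
contact_force: [-0.3, 0.7, -0.7]
grip_width: 1.004
grasp_force: 0.2
```

>>> drive_tool([
  [1, 0.2, 0, 0, 0, 0, 0],
  [1, 0.4, 0, 0, 0, 0, 0],
  [1, 0.5, 0, 0, 0, 0, 0],
  [1, 0.6, 0, 0, 0, 0, 0],
  [1, 0.6, 0, 0, 0, 0, 0],
])

```text
t: 3.48
position: [0.4687, 0.2897, 0.0428]
tcp_rot: [[-1.0, -0.01, -0.001], [-0.01, 1.0, -0.0], [0.001, -0.0, -1.0]]
contact_force: [-2.6, -0.3, 1.8]
grip_width: 0.998
grasp_force: 1.2
```

>>> drive_tool([
  [1, 0.1, 0, 0, 0, 0, 0],
  [1, 0.2, 0, 0, 0, 0, 0],
  [1, 0.2, 0, 0, 0, 0, 0],
])

```text
t: 3.73
position: [0.4692, 0.2895, 0.0426]
tcp_rot: [[-1.0, -0.01, -0.004], [-0.01, 1.0, -0.001], [0.004, -0.001, -1.0]]
contact_force: [-13.6, 3.5, 8.9]
grip_width: 1.0
grasp_force: 7.0
```

```bash
python3 -c "
from h import *
snap('top','t2'); crop('t2','c2',150,230,300,340,5)
"
```

```text
(no output)
```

View pics/c2.png

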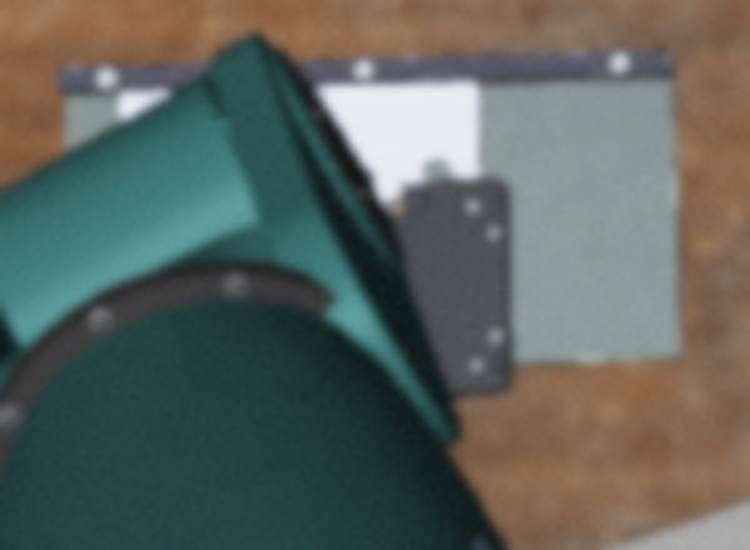

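Flush, apparently: a 13 N reaction, and the white meets the fence line. I'll back off, rise, shut the fingers and go to the left end.

>>> drive_tool([
  [1, -1, 0, 0, 0, 0, 0],
  [1, -2, 0, 0, 0, 0, 0],
  [1, -3, 0, 1, 0, 0, 0],
  [-1, -3, 1, 4, 0, 0, 0],
  [-1, -3, 4, 7, 0, 0, 0],
  [-1, -2, 7, 8, 0, 0, 0],
  [-1, 0, 9.5, 8, 0, 0, 0],
  [-1, 2, 12, 8, 0, 0, 0],
  [-1, 4, 12, 8, 0, 0, 0],
  [-1, 5, 12, 8, 0, 0, 0],
])

```text
t: 4.62
position: [0.5223, 0.411, 0.1231]
tcp_rot: [[-1.0, -0.011, 0.001], [-0.011, 1.0, 0.001], [-0.001, 0.001, -1.0]]
contact_force: [0.0, -0.3, 0.6]
grip_width: 0.52
grasp_force: 0.0
```

>>> drive_tool([
  [-1, 0, 0, -1, 0, 0, 0],
  [-1, 0, 0, -3, 0, 0, 0],
  [-1, 0, 0, -5, 0, 0, 0],
  [-1, 0, 0, -6, 0, 0, 0],
  [-1, 0, 0, -6, 0, 0, 0],
])

```text
t: 5.03
position: [0.5187, 0.4081, 0.0601]
tcp_rot: [[-1.0, -0.01, -0.004], [-0.01, 1.0, -0.003], [0.004, -0.003, -1.0]]
contact_force: [-0.3, -0.4, -0.7]
grip_width: 0.156
grasp_force: 0.0
```

```bash
python3 -c "
from h import *
snap('top','t3'); crop('t3','c3',150,230,300,340,5)
"
```

```text
(no output)
```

View pics/c3.png

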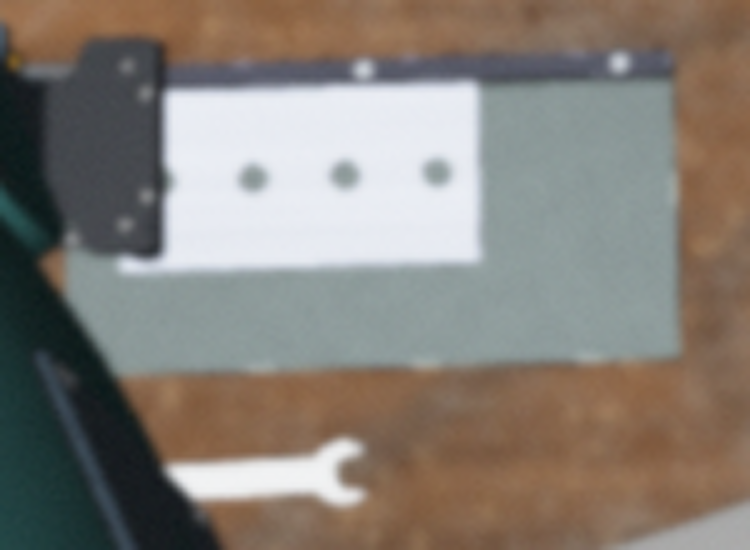

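The plate is flush to the fence. Its first hole is at (437,172) and the ledge end is at column 675, so it has to travel about 111 mm.

>>> drive_tool([
  [-1, 0, 0, -1, 0, 0, 0],
  [-1, 0, 0, -1.7, 0, 0, 0],
  [-1, 0, 0, -1.7, 0, 0, 0],
  [-1, 0, -1, -1.7, 0, 0, 0],
  [-1, 0, -2, -1.7, 0, 0, 0],
  [-1, 0, -2.6, -1.7, 0, 0, 0],
  [-1, 0, -3.0, -1.7, 0, 0, 0],
  [-1, 0, -3.4, -1.7, 0, 0, 0],
  [-1, 0, -3.8, -1.7, 0, 0, 0],
  [-1, 0.05, -4.2, -1.7, 0, 0, 0],
])

```text
t: 5.92
position: [0.5218, 0.3677, 0.0463]
tcp_rot: [[-1.0, -0.01, 0.001], [-0.01, 1.0, 0.001], [-0.001, 0.001, -1.0]]
contact_force: [-0.1, 2.9, 3.6]
grip_width: 0.007
grasp_force: 1.7
```

>>> drive_tool([
  [-1, 0.0, -0.5, 0, 0, 0, 0],
  [-1, 0.05, -1, 0, 0, 0, 0],
  [-1, 0.05, -1.5, 0, 0, 0, 0],
  [-1, 0.05, -2, 0, 0, 0, 0],
  [-1, 0.05, -2.5, 0, 0, 0, 0],
  [-1, 0.05, -3, 0, 0, 0, 0],
  [-1, 0.1, -3.5, 0, 0, 0, 0],
  [-1, 0.1, -4, 0, 0, 0, 0],
  [-1, 0.1, -4.5, 0, 0, 0, 0],
  [-1, 0.1, -5, 0, 0, 0, 0],
])

```text
t: 6.75
position: [0.5229, 0.3177, 0.0463]
tcp_rot: [[-1.0, -0.01, 0.001], [-0.01, 1.0, 0.001], [-0.001, 0.001, -1.0]]
contact_force: [-0.2, 3.5, 5.7]
grip_width: 0.006
grasp_force: 2.7
```

```bash
python3 -c "
from h import *
snap('top','t4'); crop('t4','c4',180,230,330,340,5)
"
```

```text
(no output)
```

View pics/c4.png

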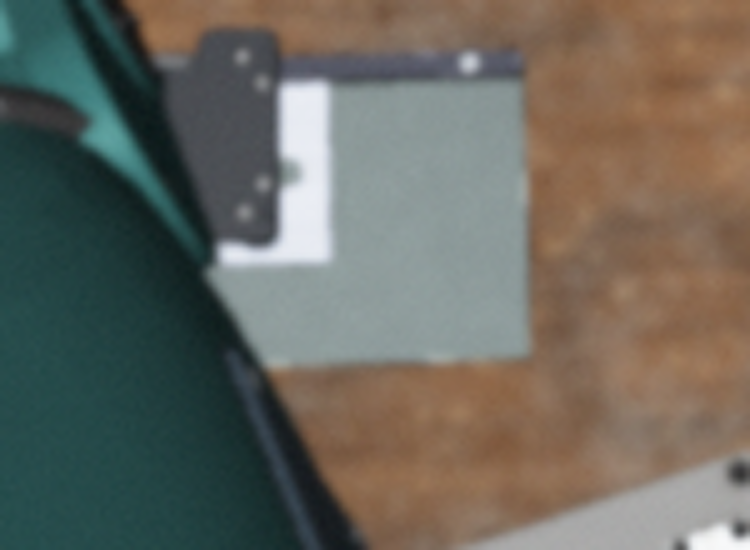

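The finger rode over the plate: z is 46 mm, and the plate end is still at column 246. I'll lift, go back and come in lower.

>>> drive_tool([
  [-1, 0, 0, 1, 0, 0, 0],
  [-1, 0, 0, 3, 0, 0, 0],
  [-1, 0, 2, 3, 0, 0, 0],
  [-1, 0, 4, 3, 0, 0, 0],
  [-1, 0, 6.5, 3, 0, 0, 0],
  [-1, 0, 8.5, 3, 0, 0, 0],
  [-1, 0, 8.5, 2, 0, 0, 0],
  [-1, 0, 8.5, 0.5, 0, 0, 0],
  [-1, 0, 8.5, -0.3, 0, 0, 0],
  [-1, 0, 8.5, -0.3, 0, 0, 0],
])

```text
t: 7.63
position: [0.5209, 0.4009, 0.0401]
tcp_rot: [[-1.0, -0.009, -0.004], [-0.009, 1.0, -0.003], [0.004, -0.003, -1.0]]
contact_force: [-0.2, -0.3, -0.3]
grip_width: 0.003
grasp_force: 0.0
```

>>> drive_tool([
  [-1, 0, 0, 0, 0, 0, 0],
  [-1, 0, 0, 0, 0, 0, 0],
])

```text
t: 7.8
position: [0.5226, 0.4022, 0.043]
tcp_rot: [[-1.0, -0.009, -0.0], [-0.009, 1.0, -0.0], [0.0, -0.0, -1.0]]
contact_force: [-0.0, 0.1, 1.7]
grip_width: 0.006
grasp_force: 0.0
```

>>> drive_tool([
  [-1, 0, -0.5, -0.1, 0, 0, 0],
  [-1, 0, -1, -0.1, 0, 0, 0],
  [-1, 0, -1.5, -0.1, 0, 0, 0],
  [-1, 0, -2, -0.1, 0, 0, 0],
  [-1, 0, -2.3, -0.1, 0, 0, 0],
  [-1, 0, -2.6, -0.1, 0, 0, 0],
  [-1, 0, -2.9, -0.1, 0, 0, 0],
  [-1, 0, -3.2, -0.1, 0, 0, 0],
  [-1, 0, -3.5, -0.1, 0, 0, 0],
  [-1, 0, -3.8, -0.1, 0, 0, 0],
])

```text
t: 8.63
position: [0.5226, 0.3647, 0.042]
tcp_rot: [[-1.0, -0.01, 0.0], [-0.01, 1.0, 0.0], [-0.0, 0.0, -1.0]]
contact_force: [-0.4, 1.8, 0.8]
grip_width: 0.003
grasp_force: 0.4
```

Pushing now, with z at 42 mm and a reaction in +y.

>>> drive_tool([
  [-1, 0.0, -0.4, 0, 0, 0, 0],
  [-1, 0.05, -0.8, 0, 0, 0, 0],
  [-1, 0.05, -1.2, 0, 0, 0, 0],
  [-1, 0.05, -1.6, 0, 0, 0, 0],
  [-1, 0.05, -2.0, 0, 0, 0, 0],
  [-1, 0.1, -2.4, 0, 0, 0, 0],
  [-1, 0.1, -2.8, 0, 0, 0, 0],
  [-1, 0.1, -3.2, 0, 0, 0, 0],
  [-1, 0.1, -3.6, 0, 0, 0, 0],
  [-1, 0.1, -4, 0, 0, 0, 0],
])

```text
t: 9.47
position: [0.5236, 0.3244, 0.042]
tcp_rot: [[-1.0, -0.01, 0.0], [-0.01, 1.0, 0.0], [-0.0, 0.0, -1.0]]
contact_force: [0.0, 1.4, 1.1]
grip_width: 0.007
grasp_force: 0.7
```

>>> drive_tool([
  [-1, 0.0, -0.4, 0, 0, 0, 0],
  [-1, 0.05, -0.8, 0, 0, 0, 0],
  [-1, 0.05, -1.2, 0, 0, 0, 0],
  [-1, 0.05, -1.6, 0, 0, 0, 0],
  [-1, 0.05, -2.0, 0, 0, 0, 0],
  [-1, 0.1, -2.4, 0, 0, 0, 0],
  [-1, 0.1, -2.8, 0, 0, 0, 0],
  [-1, 0.1, -3.2, 0, 0, 0, 0],
  [-1, 0.1, -3.5, 0, 0, 0, 0],
  [-1, 0.1, -3.8, 0, 0, 0, 0],
])

```text
t: 10.3
position: [0.5245, 0.2865, 0.0419]
tcp_rot: [[-1.0, -0.01, 0.0], [-0.01, 1.0, 0.0], [-0.0, 0.0, -1.0]]
contact_force: [-1.1, 1.6, 1.5]
grip_width: 0.005
grasp_force: 0.9
```

```bash
python3 -c "
from h import *
snap('top','t5'); crop('t5','c5',180,230,330,340,5)
"
```

```text
(no output)
```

View pics/c5.png

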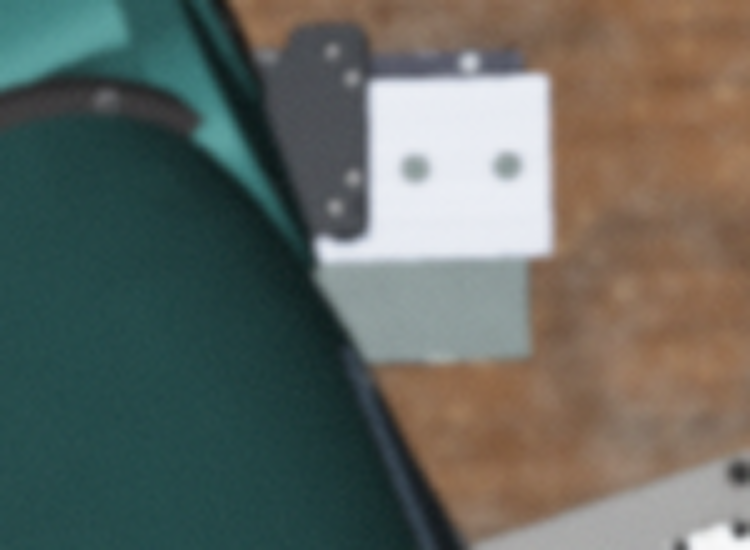

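The first hole is at (507,166), the second at (415,168) and the ledge end is near column 526. That leaves about 25 mm to go.

>>> drive_tool([
  [-1, 0.0, -0.4, 0, 0, 0, 0],
  [-1, 0, -0.8, 0, 0, 0, 0],
  [-1, 0.05, -1.2, 0, 0, 0, 0],
  [-1, 0.05, -1.6, 0, 0, 0, 0],
  [-1, 0.05, -1.9, 0, 0, 0, 0],
  [-1, 0.05, -2.2, 0, 0, 0, 0],
  [-1, 0.05, -2.4, 0, 0, 0, 0],
  [-1, 0.05, -2.5, 0, 0, 0, 0],
  [-1, 0.05, -2.5, 0, 0, 0, 0],
])

```text
t: 11.1
position: [0.525, 0.2616, 0.0419]
tcp_rot: [[-1.0, -0.01, -0.0], [-0.01, 1.0, -0.0], [0.0, -0.0, -1.0]]
contact_force: [0.5, 0.1, -0.4]
grip_width: 0.002
grasp_force: 0.0
```

>>> drive_tool([
  [-1, 0, 0.5, 0, 0, 0, 0],
  [-1, 0, 1.5, 0, 0, 0, 0],
  [-1, 0, 2.5, 0.5, 0, 0, 0],
  [-1, 0, 4, 3, 0, 0, 0],
  [-1, 0, 7, 6, 0, 0, 0],
  [-1, 0, 10, 8, 0, 0, 0],
  [-1, 0, 13, 10, 0, 0, 0],
  [-1, 0, 16, 10, 0, 0, 0],
  [-1, 0, 18, 10, 0, 0, 0],
  [-1, 0, 18, 10, 0, 0, 0],
])

```text
t: 11.93
position: [0.5247, 0.4465, 0.143]
tcp_rot: [[-1.0, -0.013, 0.002], [-0.013, 1.0, 0.002], [-0.002, 0.002, -1.0]]
contact_force: [-1.0, -0.2, -0.6]
grip_width: 0.004
grasp_force: 0.0
```

```bash
python3 -c "
from h import *
s=snap('top','t6'); crop('t6','c6',150,230,310,340,5)
"
```

```text
(no output)
```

View pics/c6.png

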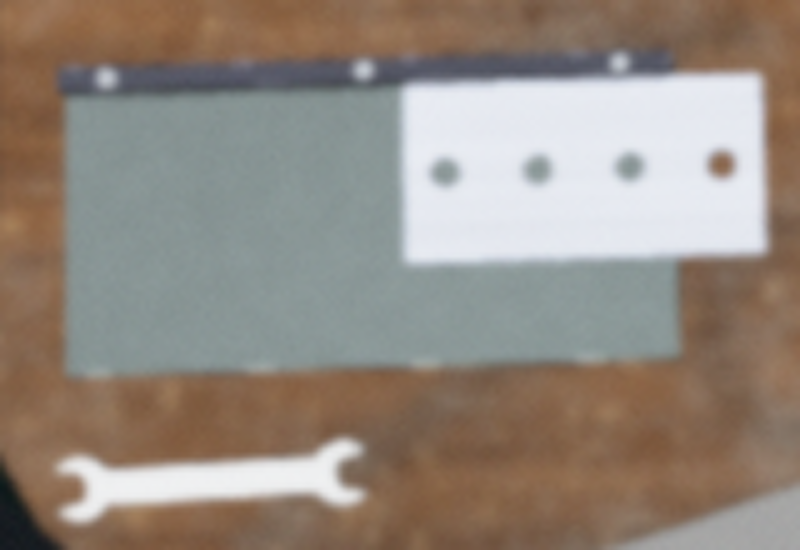

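The first hole shows wood and the second shows ledge, both about 18 mm from the end at column 675. I'll check numerically that it is flush.

```bash
python3 -c "
from h import *
def edge(im,us,r0,r1,th):
    o=[]
    for u in us:
        c=im[r0:r1,u].astype(float).mean(1); i=np.where((c[:-1]<th)!=(c[1:]<th))[0]
        if len(i): o.append((u,r0+i[0]+(th-c[i[0]])/(c[i[0]+1]-c[i[0]])))
    return np.array(o)
for f,(a,b) in dict(t3=(186,243),t6=(234,282)).items():
    s=load(f); im=s['frame']
    t=edge(im,range(a,b),241,255,150); q=edge(im,range(a,b),275,290,190)
    for n,e in (('top',t),('front',q)):
        p=w(s,e,.046); k=np.polyfit(p[:,1],p[:,0],1); print(f,n,len(e),'slope',np.degrees(k[0]).round(2),'x@.15,.22,.29',(np.polyval(k,[.15,.22,.29])*1e3).round(1))
s=load('t6');e=edge(s['frame'],range(168,230),240,252,110);p=w(s,e,.04);k=np.polyfit(p[:,1],p[:,0],1);print('fence',np.degrees(k[0]),(np.polyval(k,[.15,.22,.29])*1e3))
e=edge(s['frame'],range(170,280),296,308,120);p=w(s,e,.04);k=np.polyfit(p[:,1],p[:,0],1);print('ledge front',len(e),np.degrees(k[0]),(np.polyval(k,[.15,.22,.29])*1e3))
"
```

```text
t3 top 57 slope -1.23 x@.15,.22,.29 [560.5 559.  557.5]
t3 front 57 slope -0.69 x@.15,.22,.29 [486.9 486.1 485.3]
t6 top 46 slope -1.39 x@.15,.22,.29 [559.4 557.7 556. ]
t6 front 48 slope -0.76 x@.15,.22,.29 [487.1 486.2 485.2]
fence -0.22348787989397387 [559.05375049 558.78070854 558.50766658]
ledge front 110 -0.721150795273376 [447.02815915 446.14710724 445.26605534]
```

The plate's front edge is 40.0 mm behind the ledge's front edge and parallel to it within 0.05°. That is exactly 110 − 70 mm, so the plate is flush, and I'm handing in.

```bash
python3 -c "
from cell import robot
print(robot.close_job())"
```

```text
the job is handed in; nothing more can be done
None
```

The plate lies flush to the fence with its first hole about 18 mm beyond the ledge end and its second about 18 mm inside it; the first push along the fence slid over the plate without moving it, so I repeated it lower, then handed the job in at about 12 s.

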